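# Tally three repaired phones on the right counter

## Task

Three repaired phones are ready: tally them on the counter with the yellow lever. Press that lever fully down three times, letting it spring all the way back up after each press, so that its drum advances exactly three clicks and the white bar ends at the red pointer. Leave the count on the other counter, with the blue lever, as it is.

Things in the scene. Friction and masses are not known exactly. Their poses are not given: they have to be found in the camera images.
- yellow_pad (a point): Middle of the top of the yellow thumb pad (46 mm wide, 34 mm along the lever) at the lever's free end. At rest its frame is level: x points from pad to pivot, z up. Up at rest it is 103 mm above the worktop, the pad tilted 26 degrees, higher at its free end; fully down 46 mm, tilted 14 degrees the other way, 8 mm further along -x. Pressing down takes 2 to 6 N, then a firm stop; a spring lifts it.
- yellow_counter: Grey tally counter with the yellow lever, screwed down; one of two look-alikes, the other's lever is blue. Base 112 x 84 mm, 110 mm high. Origin on the worktop under the lever's axle, which is 62 mm up; the lever (85 mm, axle to pad middle) sticks out along the counter's -x, roughly to the robot. z up. Beside and over the pad is free.
- yellow_lever (a joint): Swing of the yellow lever, rad: 0 = up at rest, 0.70 = fully down on its stop; springs back to 0.
- yellow_drum (a joint): Turn of its black drum (68 mm across, a wide white bar, thin marks), rad; about 0 at the start. Each full stroke ratchets it on one click of 0.524 rad, top towards the robot, during the way down; it stays on the way up. After three: 1.571, the white bar at the red pointer. A press ending over 10 mm short of the bottom, or a lever not let right up, may miss a click.
- blue_drum (a joint): The same for the look-alike counter with a blue lever and pad; about 0 at the start.

How it is judged:
On the way, in this order (a step that is already met when the one before it is completed fails the run):
1. the yellow lever is pressed down a first time and its drum moves on one click (value of joint yellow_lever above 0.5 rad and value of joint yellow_drum above 0.32 rad), for 0.02 s.
2. the lever is back up (value of joint yellow_lever below 0.1 rad), for 0.02 s.
3. it is pressed down a second time and the drum moves on a second click (value of joint yellow_lever above 0.5 rad and value of joint yellow_drum above 0.85 rad), for 0.02 s.
4. the lever is back up (value of joint yellow_lever below 0.1 rad), for 0.02 s.
5. it is pressed down a third time and the drum moves on a third click (value of joint yellow_lever above 0.5 rad and value of joint yellow_drum above 1.37 rad), for 0.02 s.
At the end, for the whole second after the job is handed in: the yellow lever is back up (within 0.1 rad of rest), the yellow drum has advanced exactly three clicks (1.57 rad, within 0.2 rad), and the blue counter's drum is where it was (within 0.2 rad of 0) (value of joint yellow_lever below 0.1 rad and value of joint yellow_drum between 1.37 and 1.77 rad and value of joint blue_drum between -0.2 and 0.2 rad); the robot touches nothing.
It fails at once if the blue counter is advanced (value of joint blue_drum above 0.3 rad).
It also fails if it takes over 38 s, if anything falls off the work surface, if the arm or the gripper's body presses on something with over 40 N, if the wrist force passes 120 N, or if a joint passes its speed limit or range.

## Robot

A 6-joint arm with a two-finger parallel gripper is mounted at the origin on a cart in front of the work surface, level with it; the furniture and walls round the work are solid. World frame = base frame: x ahead of the robot, y to its left, z up, the work surface at z = 0. Lengths are in m, angles in rad, forces in N, time in s.
With the tool pointing down it reaches from about 0.375 to 0.975 m from the base axis. Payload 3.8 kg.
Tool frame: the origin (TCP) lies at the very end of the fingers, on their centre line; the grasp point (between the pads) lies 19 mm behind it; z points along the fingers, y is the line along which they close (so a half turn about z gives the same grasp; the last joint's range is limited). The gripper opens to 85 mm and grips with 20 to 120 N. Pads are 22 mm wide; open, the fingers measure 114 mm over their backs; the gripper's body (76 mm by 85 mm) begins 54 mm behind the grasp point. The pads swing forward as they close: fully open they stand 13 mm farther back than shut.
Start: joints at [1.208, 0.264, 1.604, -0, 1.274, -0.037], TCP at [0.216, 0.639, 0.231] pointing down, gripper open.
Joint ranges: [-2.63, 2.63], [-0.94, 2.18], [0.31, 2.57], [-1.31, 4.45], [0, 2.66], [-2.55, 2.55]. Speed limits (rad/s): [2.57, 2.57, 3.14, 3.14, 3.14, 3.14].

## Interface

Orientations are given as a rotation vector (axis times angle).
In Python, from workcell import monitor, viewer, job gives the robot as it stands. The module is installed in compiled form; this text tells all that it offers.
- The arm moves only by the tool step_arm, never from a script. Its argument "series" is one flat list of numbers, 4 for each row, row after row: the shift along the tool's x, y, z in m, then the turn about the tool's z in rad. A call has 1 to 8 rows; each row is the pose to reach, as a shift and turn from the pose commanded when the call began, along the tool's axes at that moment; what a row does not reach only later rows make up. A row lasts 1/8 s, in which the tool goes at most 62.5 mm and 10.7 degrees, less where a joint would pass 70% of its speed; a pose out of reach is approached as far as the arm can. A call with a gripper value outside its range is refused whole. "gripper" is the opening, from 0 (shut) to 1 (fully open), set as the call begins (left out, the last holds). The fingers move at their own pace and stop on an object; "newtons" is the grip in N (left out, the last holds). Time passes only in rows, so rows that repeat a pose let the fingers close. It gives the time, the measured TCP pose, the force, the opening and the grip force at its end, in the units of the state.
- monitor.read_state(): the state, without advancing time (a new reading comes with each control period).
- viewer.read_camera(name): name is "side" or "top" or "wrist"; returns a dict with "image" (400x640x3 uint8, red, green, blue), "intrinsics" (3x3 intrinsics, pixels), "T" (4x4, takes a point from camera to world coordinates); the wrist camera has in their place "hand_eye" (4x4, takes a point from camera to tool coordinates, whose origin is the TCP and whose axes are the flange's). Camera axes: x right, y up, looking along -z (the intrinsics and any distortion apply to the point x, -y, -z); pixel columns grow to the right and rows downward; lengths in m; the calibration is good to about 2 mm. The wrist camera is an equidistant fisheye: a pixel r from the principal point sees the ray r / f radians off the axis. A picture is of the moment at which its call begins: read the wrist's pose just before it. There is no depth.
- job.finish_job(): hands the job in; it is judged then, once.
Trained networks look in a picture, given as the dict that the camera call returned (one of the last four; its "shot" number tells which), for a name from the list of things; names that differ only in an ending like _2 or _b are one class to them, and where a whole thing is asked for, a point or a joint stands for the part that bears it (a point fixed in the world has none). Each returns a list of dicts, best first, with "score" (0 to 1); they miss things now and then, are a little off and sometimes report something else, mostly with a low value. They report only what shows in the picture. A call takes as long as a camera call.
- viewer.boxes_of(picture, label): "extent" ([centre column, centre row, width, height] in pixels, round what is visible of it).
- viewer.spot_point(picture, label): "point" ([column, row] in pixels: a listed point, or the origin of a listed thing).
The state is a dict: "time": time; "q": joint angles; "joint_vel": joint speeds; "joint_torque": joint torques, N m; "tool_pos": TCP position; "tcp_rot": TCP orientation; "wrist_force": force on the tool from outside, world axes, zero at the start; "torque": the same for the moment, N m; "width": opening from 0.0 (shut) to 1.0 (fully open); "grip_force": force on a finger pad.
Only numpy, scipy, OpenCV 4.12 (cv2) and the standard library are available. Lean on these libraries where they do the work, as an engineer would, in place of code of your own. Each camera call takes 0.05 s, during which the arm holds its last target. There are 200 camera calls.

## Working session

There is one attempt and no reset: what is moved stays moved. The work goes in short steps, Python scripts to look and compute and a tool call to move; the robot and the scene stay as the last step left them, time stands still between calls to the robot, and variables do not carry over. Pictures are saved under pics/ and viewed, at most 10 in all, crops included, and the job is handed in when it is done.

Besides the shell and the picture viewer there is one more tool, called after "Request:" in YAML: its name, and indented under it one key for each argument. step_arm: Moves the arm, as the interface text tells. Its arguments: {"type":"object","properties":{"series":{"type":"array"},"gripper":{"type":"number"},"newtons":{"type":"number"}},"required":["series"]}

```bash
mkdir -p pics
cat > h.py <<'E'
import numpy as np,cv2
from workcell import monitor,viewer,job
from scipy.spatial.transform import Rotation as R
def ray(p,uv):
    K=p["intrinsics"];T=np.array(p["T"])
    d=np.linalg.inv(K)@[uv[0],uv[1],1]; d=np.array([d[0],-d[1],-d[2]])
    return T[:3,3],T[:3,:3]@d
def atz(p,uv,z):
    o,d=ray(p,uv); return o+d*(z-o[2])/d[2]
E
python3 - <<'E'
from h import *
s=monitor.read_state();print(s)
ims=[]
for n in("top","side"):
    p=viewer.read_camera(n);ims.append(p["image"][:,:,::-1])
    print(n,np.round(p["T"],3).tolist())
    for l,z in(("yellow_pad",.103),("yellow_counter",0)):
        for b in viewer.spot_point(p,l)[:2]: print(l,b["score"],b["point"],atz(p,b["point"],z).round(4))
cv2.imwrite("pics/a.png",cv2.resize(np.vstack(ims),None,fx=.75,fy=.75))
print(R.from_rotvec(s["tcp_rot"]).as_matrix().round(3))
E
```

```text
{'time': 0.0, 'q': array([ 1.20811134e+00,  2.64731750e-01,  1.60535904e+00, -1.87450798e-06,
        1.27367767e+00, -3.68776728e-02]), 'joint_vel': array([ 0.00028485, -0.00042046,  0.00132381, -0.00074481, -0.00085625,
        0.00156716]), 'joint_torque': array([-1.95576911e-03, -5.15118134e+01, -3.67308962e+01, -3.30408426e-06,
        1.31277167e-02, -1.01034232e-05]), 'tool_pos': array([0.21578399, 0.63882512, 0.22998451]), 'tcp_rot': array([-0.5094455 , -3.09957362,  0.00334987]), 'wrist_force': array([ 0.16515167,  0.09568865, -0.36867953]), 'torque': array([ 0.05201937, -0.04746473, -0.01976734]), 'grip_force': 0.0, 'width': 1.0020213911474345}
top [[0.029, 0.987, -0.158, 0.464], [-1.0, 0.03, 0.003, 0.131], [0.007, 0.158, 0.987, 0.935], [0.0, 0.0, 0.0, 1.0]]
yellow_pad 0.68 [264.7, 248.7] [0.4831 0.2376 0.103 ]
yellow_counter 0.64 [272.5, 219.8] [0.5571 0.2351 0.    ]
side [[0.971, 0.067, -0.23, 0.37], [-0.239, 0.325, -0.915, -0.684], [0.014, 0.943, 0.331, 0.393], [0.0, 0.0, 0.0, 1.0]]
yellow_pad 0.51 [265.9, 176.4] [0.4868 0.2128 0.103 ]
yellow_counter 0.85 [301.9, 216.1] [ 0.5663  0.2352 -0.    ]
[[-0.947  0.32  -0.001]
 [ 0.32   0.947 -0.002]
 [ 0.    -0.002 -1.   ]]
```

View pics/a.png

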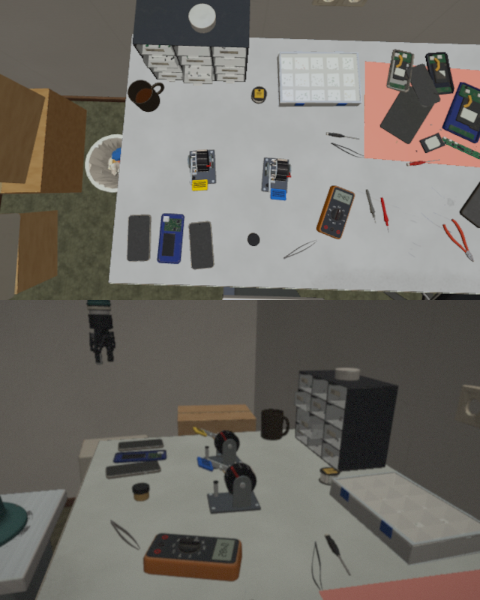

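The top view shows the yellow pad at about (265, 248) in full-resolution pixels, with the blue counter to its right at about (370, 260). The side view shows yellow behind blue. I'll refine the pad position from its colour.

Run:
```python
from h import *
A=[];B=[]
for n,c in(("top",(265,248)),("side",(266,176))):
    p=viewer.read_camera(n);h=cv2.cvtColor(p["image"],cv2.COLOR_RGB2HSV)
    m=cv2.inRange(h,(20,120,90),(35,255,255));k=np.zeros_like(m);cv2.circle(k,c,25,255,-1)
    v,u=np.nonzero(m&k);uv=(u.mean(),v.mean());print(n,len(u),uv,u.min(),u.max(),v.min(),v.max(),atz(p,uv,.103))
    o,d=ray(p,uv);d/=np.linalg.norm(d);P=np.eye(3)-np.outer(d,d);A.append(P);B.append(P@o)
    if n=="top": print([atz(p,q,.103).round(4) for q in((u.min(),uv[1]),(u.max(),uv[1]),(uv[0],v.min()),(uv[0],v.max()))])
x=np.linalg.lstsq(np.vstack(A),np.hstack(B),rcond=None)[0];print("tri",x)
s=monitor.read_state();M=R.from_rotvec(s["tcp_rot"]).as_matrix()
print("shift to (.477,.237,.16):",M.T@(np.array([.477,.237,.16])-s["tool_pos"]))
```

```text
top 297 (np.float64(266.07744107744105), np.float64(246.2828282828283)) 256 276 239 253 [0.48844642 0.2349     0.103     ]
[array([0.4878, 0.2568, 0.103 ]), array([0.4891, 0.2133, 0.103 ]), array([0.5042, 0.2357, 0.103 ]), array([0.474 , 0.2342, 0.103 ])]
side 103 (np.float64(265.09708737864077), np.float64(174.7766990291262)) 257 275 168 180 [0.48670832 0.22391175 0.103     ]
tri [0.48836787 0.23537943 0.09933686]
shift to (.477,.237,.16): [-0.37605353 -0.29767439  0.07117971]
```

Request:
step_arm:
  series: [-0.045,-0.035,0.0,-0.05,-0.09,-0.07,0.0,-0.1,-0.135,-0.105,0.01,-0.15,-0.18,-0.14,0.02,-0.2,-0.225,-0.176,0.03,-0.25,-0.27,-0.212,0.04,-0.29,-0.315,-0.247,0.05,-0.29,-0.36,-0.282,0.06,-0.29]
  gripper: 0
  newtons: 20

```text
time: 1.4
tool_pos: [0.4678, 0.2556, 0.1714]
tcp_rot: [0.056, 3.14, 0.001]
wrist_force: [1.4, 0.7, -0.3]
width: 0.002
grip_force: 0.0
```

Run:
```python
from h import *
s=monitor.read_state();M=R.from_rotvec(s["tcp_rot"]).as_matrix()
print(s["time"],s["tool_pos"],s["wrist_force"],s["width"],M.round(3))
print("shift to (.480,.2355,.14):",M.T@(np.array([.480,.2355,.14])-s["tool_pos"]))
```

```text
1.4 [0.46780381 0.25555469 0.17142334] [ 1.4166545   0.66311242 -0.31275719] 0.002221474346741408 [[-0.999  0.036  0.001]
 [ 0.036  0.999  0.001]
 [-0.001  0.001 -1.   ]]
shift to (.480,.2355,.14): [-0.01287211 -0.01962567  0.03142461]
```

Request:
step_arm:
  series: [-0.013,-0.02,0.01,0,-0.013,-0.02,0.03,0,-0.013,-0.02,0.03,0]

```text
time: 1.78
tool_pos: [0.478, 0.2356, 0.1398]
tcp_rot: [-0.058, -3.138, 0.002]
wrist_force: [0.3, 0.3, 0.0]
width: -0.001
grip_force: 0.0
```

Run:
```python
from h import *
p=viewer.read_camera("top");q=viewer.read_camera("side")
f=lambda i,y,x:cv2.resize(i[y:y+110,x:x+150,::-1],None,fx=4,fy=4)[:,:600]
a=np.hstack([p["image"][160:290,200:330,::-1],q["image"][90:220,210:340,::-1]])
cv2.imwrite("pics/b.png",cv2.resize(a,None,fx=3,fy=3))
```

```text
(no output)
```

View pics/b.png

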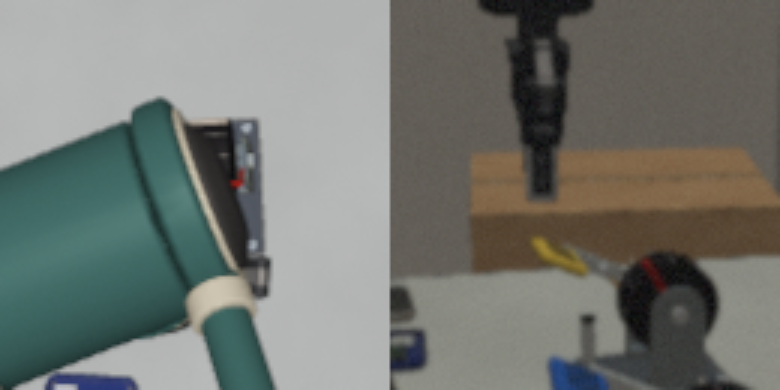

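The side crop shows the finger tips (541, 195) over the free-end half of the yellow pad (535–585, 255). I'll shift 4 mm toward the pivot and press carefully.

Request:
step_arm:
  series: [-0.004,0,0.025,0,-0.004,0,0.045,0,-0.004,0,0.06,0,-0.004,0,0.075,0,-0.004,0,0.085,0,-0.004,0,0.085,0]

```text
time: 2.62
tool_pos: [0.4832, 0.2369, 0.056]
tcp_rot: [-0.056, -3.141, -0.001]
wrist_force: [-2.8, 2.5, 2.9]
width: -0.002
grip_force: 1.8
```

Run:
```python
from h import *
q=viewer.read_camera("side");s=monitor.read_state();print(s["time"],s["tool_pos"],s["wrist_force"])
cv2.imwrite("pics/c.png",cv2.resize(q["image"][90:220,210:340,::-1],None,fx=4,fy=4))
```

```text
2.675 [0.48322702 0.2369153  0.05638417] [-2.24538719  1.69956708  3.54551937]
```

View pics/c.png

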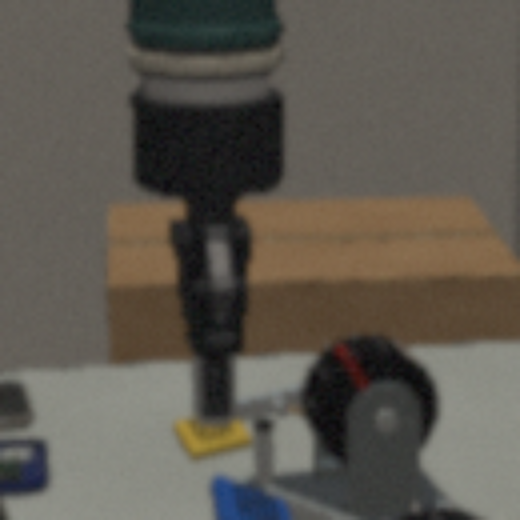

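The fingers (213, 415) sit on the yellow pad, which is now nearly down, with a force of about 3.5 N. I'll press on to the stop.

Request:
step_arm:
  series: [0,0,0.005,0,0,0,0.008,0,0,0,0.008,0]

```text
time: 3.05
tool_pos: [0.4841, 0.2369, 0.0487]
tcp_rot: [0.056, 3.139, 0.001]
wrist_force: [0.5, 2.6, 4.2]
width: 0.001
grip_force: 2.1
```

Request:
step_arm:
  series: [0,0,0.002,0,0,0,0.003,0,0,0,0.003,0]

```text
time: 3.42
tool_pos: [0.4844, 0.237, 0.0477]
tcp_rot: [0.056, 3.139, 0.001]
wrist_force: [-4.1, 0.4, 15.7]
width: -0.001
grip_force: 8.4
```

The lever is on its stop. Let it up fully.

Request:
step_arm:
  series: [0,0,-0.02,0,0,0,-0.045,0,0,0,-0.07,0,0,0,-0.086,0,0,0,-0.086,0,0,0,-0.086,0]

```text
time: 4.18
tool_pos: [0.4822, 0.236, 0.13]
tcp_rot: [-0.056, -3.139, 0.002]
wrist_force: [0.2, 0.2, 0.0]
width: -0.002
grip_force: 0.0
```

Run:
```python
from h import *
q=viewer.read_camera("side");s=monitor.read_state();print(s["time"],s["tool_pos"],s["wrist_force"])
cv2.imwrite("pics/d.png",cv2.resize(q["image"][90:220,210:340,::-1],None,fx=4,fy=4))
```

```text
4.225 [0.48207839 0.23595226 0.12974742] [-0.23678573 -0.09164135 -0.05192846]
```

View pics/d.png

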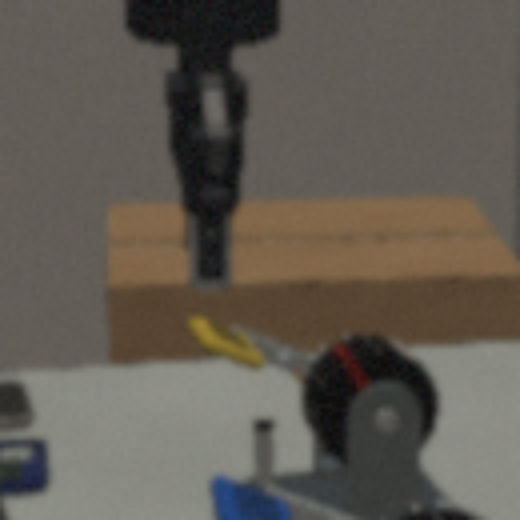

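The lever is back up (pad at 190–262, 340). Second press.

Request:
step_arm:
  series: [0,0,0.02,0,0,0,0.038,0,0,0,0.055,0,0,0,0.07,0,0,0,0.08,0,0,0,0.085,0,0,0,0.086,0,0,0,0.086,0]

```text
time: 5.22
tool_pos: [0.4833, 0.2364, 0.0473]
tcp_rot: [-0.056, -3.141, 0.001]
wrist_force: [-8.2, -2.6, 16.8]
width: -0.002
grip_force: 9.4
```

Request:
step_arm:
  series: [0,0,-0.02,0,0,0,-0.045,0,0,0,-0.07,0,0,0,-0.086,0,0,0,-0.086,0,0,0,-0.086,0]

```text
time: 5.98
tool_pos: [0.4825, 0.2362, 0.1302]
tcp_rot: [-0.056, -3.14, 0.001]
wrist_force: [0.6, -0.4, 0.0]
width: -0.0
grip_force: 0.0
```

Request:
step_arm:
  series: [0,0,0.02,0,0,0,0.038,0,0,0,0.055,0,0,0,0.07,0,0,0,0.08,0,0,0,0.085,0,0,0,0.086,0,0,0,0.086,0]

```text
time: 6.98
tool_pos: [0.4832, 0.2364, 0.0473]
tcp_rot: [-0.056, -3.141, 0.001]
wrist_force: [-7.3, -3.8, 17.5]
width: 0.002
grip_force: 9.5
```

Request:
step_arm:
  series: [0,0,-0.02,0,0,0,-0.045,0,0,0,-0.07,0,0,0,-0.1,0,0,0,-0.13,0,0.03,0.03,-0.15,0,0.06,0.07,-0.15,0,0.09,0.12,-0.15,0]

```text
time: 7.98
tool_pos: [0.3977, 0.3607, 0.1959]
tcp_rot: [0.059, 3.138, 0.002]
wrist_force: [0.2, 0.3, -0.4]
width: 0.0
grip_force: 0.0
```

Request:
step_arm:
  series: [0,0.05,0,0,0,0.1,0,0,0,0.15,0,0,0,0.18,0,0,0,0.18,0,0,0,0.18,0,0]

```text
time: 8.72
tool_pos: [0.404, 0.539, 0.1946]
tcp_rot: [-0.056, -3.141, 0.001]
wrist_force: [0.8, 0.5, 0.1]
width: 0.001
grip_force: 0.0
```

Run:
```python
from h import *
p=viewer.read_camera("top");q=viewer.read_camera("side");s=monitor.read_state();print(s["time"],s["tool_pos"],s["wrist_force"])
a=cv2.resize(p["image"][185:265,235:400,::-1],None,fx=4.8,fy=4.8,interpolation=2)
b=cv2.resize(q["image"][160:210,250:350,::-1],None,fx=4,fy=4);b=np.pad(b,((0,0),(0,a.shape[1]-b.shape[1]),(0,0)))
cv2.imwrite("pics/e.png",np.vstack([a,b]))
```

```text
8.825 [0.40407803 0.53848379 0.19506521] [-0.68806288 -0.33819885  0.73086344]
```

View pics/e.png

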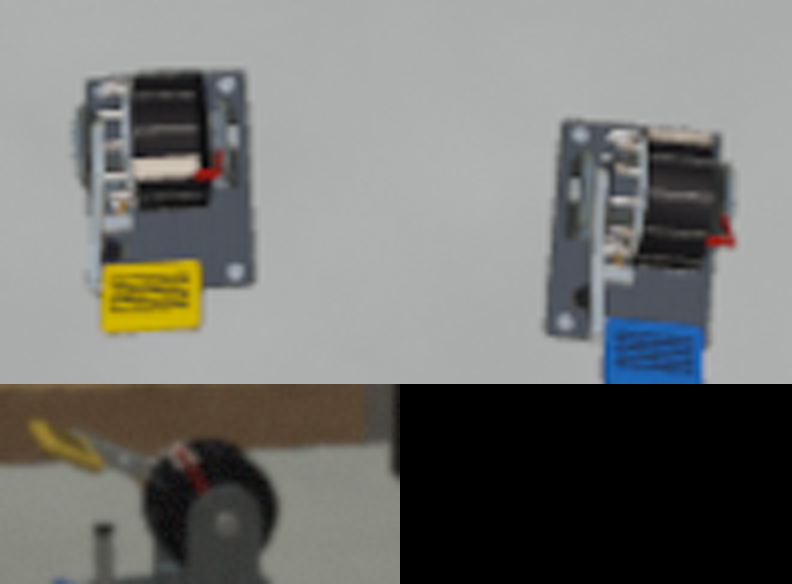

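The yellow drum's white bar (165, 165) is at the red pointer (208, 170) and the yellow lever is up. The blue drum's bar (680, 135) is still at its start, and the arm is clear.

```bash
python3 -c "
from workcell import job;print(job.finish_job())"
```

```text
the job is handed in; nothing more can be done
None
```

I pressed the yellow lever fully down three times; the last picture shows its white bar at the red pointer, the lever back up and the blue counter unchanged, and the job is handed in (no verdict was returned).

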